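# Seat a cone-footed tube carrier in the bench rocker and prove that it rocks free

## Task

Take the tube carrier with the red cap out of its rack and lower its cone foot into the matching cup of the bench rocker until it is fully home and upright, without dropping it, and let go. Then check that it rocks free: with the carrier left alone, press the green pad of the rocker's cradle down to its stop and let it spring back, then do the same with the yellow pad. Finish clear of it, with the carrier still fully home in the level cradle; leave the blue-capped carrier in the rack and the other things where they are.

Things in the scene. Friction and masses are not known exactly. Their poses are not given: they have to be found in the camera images.
- red_centre (a point): Centre of the red-capped carrier, half-way up its 98 mm; z along its axis; loose, rigid, about 0.16 kg. Heights from this point, mm: white cone from -49 (20 across) widening evenly to -5 (48.6 across); dark flat collar 58 across from -5 to +4; tube 16 across; red ribbed cap 19 to 20 across from +29 to +49. All fixed together. It hangs by its collar in a hole of the rack; lift it by the cap.
- red_cap (a point): Centre of the red cap (20 mm tall), on the carrier's axis, 39 mm above red_centre: the place to grasp, from above. 35 mm below this point is the top of the collar.
- blue_centre (a point): The same point of the second carrier, alike but with a blue cap, hanging in the other hole of the rack. To be left alone.
- rack: Fixed white two-plate rack 80 x 170 x 50 mm, origin at the centre of its underside on the table, z up, long side along its y. Its top plate (upper face 50 mm up) has two 53 mm holes at y = -45 and +45 mm; either may hold the red-capped carrier. Carriers lift straight up out of it.
- rocker: Fixed base of the bench rocker, 124 x 220 mm and 26 mm high, with two grey cheeks at x = -54 and +54 mm rising to 68 mm; origin at the centre of its underside on the table, z up. The cradle tips about a hinge along the base's x axis, 60 mm above the table.
- cup_mouth (a point): Centre of the mouth of the grey cup amid the cradle, in the plane of its rim, 75 mm above the table when level; z along its axis. An open cone that matches the carrier's white foot: 46.6 mm across inside at the rim, 53.6 outside, 37 deep. With the carrier fully home red_centre stands 8 mm above this point, the collar 3 mm clear of the rim. Light pressure seats it; it does not lock.
- green_pad (a point): Centre of the upper face of the green pad, 52 x 40 mm, at the rocker's -y end of the cradle, 90 mm from the cup's axis and 67 mm above the table when level.
- yellow_pad (a point): Centre of the upper face of the yellow pad, same size, at the rocker's +y end of the cradle, 90 mm from the cup's axis and 67 mm above the table when level.
- cradle (a joint): Tip of the cradle about the rocker's x axis, rad: 0 level, positive with the green end down, negative with the yellow end down, stops at +0.2 and -0.2 (a pad 18 mm down). A spring of 0.6 N m/rad brings it back to level in well under a second; about 1.5 N on a pad holds it at its stop.
- marker: Black marker pen, 15 x 138 x 12 mm, lying on the table between rack and rocker; bystander.
- iodine: Brown bottle with a white cap, 42 mm across, 88 mm tall, standing to the right of the rocker; bystander. Origin at its underside.
- timer: Small white timer, 60 x 64 x 18 mm, lying to the right of the rocker; bystander. Origin at its underside.

How it is judged:
By the outcome, as a careful person would: the job done as asked, in the order asked, and still so for the second after the job is handed in, with the robot touching nothing.
It also fails if it takes over 64 s, if anything falls off the work surface, if the arm or the gripper's body presses on something with over 40 N, if the wrist force passes 120 N, or if a joint passes its speed limit or range.

## Robot

A 7-joint arm with a two-finger parallel gripper is mounted at the origin on a cart in front of the work surface, level with it; the furniture and walls round the work are solid. World frame = base frame: x ahead of the robot, y to its left, z up, the work surface at z = 0. Lengths are in m, angles in rad, forces in N, time in s.
With the tool pointing down it reaches from about 0.4 to 0.85 m from the base axis. Payload 10.4 kg.
Tool frame: the origin (TCP) lies at the very end of the fingers, on their centre line; the grasp point (between the pads) lies 19 mm behind it (manip.tcp_to_grasp is the distance from the TCP to the grasp point, in m); x points along the fingers, y is the direction in which the jaws open and shut, and the axes are right-handed (so a half turn about x gives the same grasp; the last joint's range is limited). The gripper opens to 85 mm and grips with 20 to 120 N. Pads are 22 mm wide; open, the fingers measure 114 mm over their backs; the gripper's body (76 mm by 85 mm) begins 54 mm behind the grasp point. The pads swing forward as they close: fully open they stand 13 mm farther back than shut.
Start: joints at [-1.339, 0.332, -0.065, 1.46, 0.022, 1.35, -0.088], TCP at [0.158, 0.605, 0.231] pointing down, gripper open.
Joint ranges: [-2.6, 2.6], [-0.5, 2.12], [-1.47, 1.34], [0.16, 2.42], [-1.27, 4.41], [0.06, 2.06], [-2.6, 2.6]. Speed limits (rad/s): [2.22, 2.22, 2.79, 2.79, 3.14, 3.14, 3.14].

## Interface

Orientations are given as a unit quaternion [x, y, z, w].
In Python, from workcell import manip, cams, hand_in gives the robot as it stands.
- The arm moves only by the shell command python3 -m handwheel 'ROWS' [FORCE]. ROWS is text: rows parted by semicolons, each of 7 numbers parted by spaces: the shift along the tool's x, y, z in mm, then the turn, a rotation vector about the tool's x, y, z in rad, then the finger opening in mm, from 0 to 85.4. A call has 1 to 8 rows; each row shifts and turns the commanded pose from where the row before left it, along the tool's axes as they then stand; what a row does not reach is not made up. A row lasts 1/10 s, in which the tool goes at most 50 mm and 8.59 degrees, less where a joint would pass 70% of its speed; a pose out of reach is approached as far as the arm can. A call with a gripper value outside its range is refused whole. The fingers move at their own pace and stop on an object; FORCE is the grip in N (left out, the last holds). Time passes only in rows, so rows that do not move let the fingers close. It gives the time, the measured TCP pose, the force and the opening at its end, in the units of the state.
- manip.get_obs(): the state, without advancing time (a new reading comes with each control period).
- cams.camera(name): name is "scene" or "top" or "wrist"; returns a dict with "color" (400x640x3 uint8, blue, green, red), "depth" (400x640 float32, m along the optical axis (not along the pixel's ray), 0 where there is no reading), "camera_matrix" (3x3 intrinsics, pixels), "origin" and "attitude" of the camera in the world; the wrist camera has in their place "T_tool_cam" (4x4, takes a point from camera to tool coordinates, whose origin is the TCP and whose axes are the tool frame's). Camera axes: x right, y down, z forward; pixel columns grow to the right and rows downward; lengths in m; the calibration is good to about 2 mm. A picture is of the moment at which its call begins: read the wrist's pose just before it.
- hand_in(): hands the job in, once; it reports no verdict.
Trained networks look in the newest picture that a camera, given by its name, has taken for a name from the list of things; names that differ only in an ending like _2 or _b are one class to them, and where a whole thing is asked for, a point or a joint stands for the part that bears it (a point fixed in the world has none). Each returns a list of dicts, best first, with "conf" (0 to 1); they miss things now and then, are a little off and sometimes report something else, mostly with a low value. They report only what shows in the picture. A call takes as long as a camera call.
- cams.recognise(camera, thing): "box" ([left, top, width, height] in pixels, round what is visible of it).
- cams.outline_of(camera, thing): "region" (400x640 bool, what is visible of it) and "box" ([left, top, width, height] in pixels, round what is visible of it).
The state is a dict: "clock": time; "joint_pos": joint angles; "joint_velocities": joint speeds; "tau": joint torques, N m; "position": TCP position; "ee_rot": TCP orientation; "ft_force": force on the tool from outside, world axes, zero at the start; "torque": the same for the moment, N m; "grip_width": opening from 0.0 (shut) to 1.0 (fully open).
Only numpy, scipy, OpenCV 4.12 (cv2) and the standard library are available. Lean on these libraries where they do the work, as an engineer would, in place of code of your own. Each camera call takes 0.05 s, during which the arm holds its last target.

## Working session

There is one attempt and no reset: what is moved stays moved. The work goes in short steps, Python scripts to look and compute and a shell command to move; the robot and the scene stay as the last step left them, time stands still between calls to the robot, and variables do not carry over. Pictures are saved under pics/ and viewed, and the job is handed in when it is done.

```bash
mkdir -p pics; ls
cat > h.py <<'E'
import numpy as np,cv2
from scipy.spatial.transform import Rotation as R
from workcell import manip,cams
def shot(name,fn=None):
    o=manip.get_obs()
    c=cams.camera(name)
    if fn: cv2.imwrite('pics/'+fn,c['color'])
    if name=='wrist':
        T=np.eye(4);T[:3,:3]=R.from_quat(o['ee_rot']).as_matrix();T[:3,3]=o['position']
        T=T@np.array(c['T_tool_cam'])
    else:
        T=np.eye(4);a=np.array(c['attitude'],float)
        T[:3,:3]=a if a.shape==(3,3) else R.from_quat(a).as_matrix()
        T[:3,3]=c['origin']
    c['T']=T
    return c
def cloud(c):
    K=np.array(c['camera_matrix']);d=c['depth']
    v,u=np.mgrid[:d.shape[0],:d.shape[1]]
    P=np.stack([(u-K[0,2])/K[0,0]*d,(v-K[1,2])/K[1,1]*d,d],-1)
    W=P@c['T'][:3,:3].T+c['T'][:3,3]
    W[d<=0]=np.nan
    return W
def st():
    o=manip.get_obs()
    print('t',round(o['clock'],2),'p',np.round(o['position'],4),'F',np.round(o['ft_force'],2),'g',round(o['grip_width'],3))
    print(np.round(R.from_quat(o['ee_rot']).as_matrix(),3).tolist(),np.round(o['joint_pos'],2))
E
python3 - <<'E'
from h import *
st()
for n in ['top','scene']:
    c=shot(n,n+'0.png');W=cloud(c)
    print(n,np.round(c['T'],3).tolist())
    for t in ['red_cap','red_centre','blue_centre','rack','rocker','cup_mouth','green_pad','yellow_pad','marker','iodine','timer']:
        r=cams.outline_of(n,t)
        for q in r[:2]:
            if q['conf']<.3: continue
            m=q['region'];p=W[m];p=p[~np.isnan(p[:,0])]
            print(n,t,round(q['conf'],2),q['box'],len(p),np.round(np.median(p,0),3) if len(p) else '', np.round(np.percentile(p,97,axis=0),3) if len(p) else '')
st()
E
```

```text
pics
t 0.0 p [0.1574 0.6044 0.2305] F [-0.53  0.19  0.17] g 1.001
[[-0.0, 0.252, 0.968], [-0.001, 0.968, -0.252], [-1.0, -0.002, 0.0]] [-1.34  0.33 -0.06  1.46  0.02  1.35 -0.09]
top [[0.01, -0.992, 0.125, 0.357], [-1.0, -0.009, 0.007, -0.174], [-0.006, -0.125, -0.992, 1.156], [0.0, 0.0, 0.0, 1.0]]
top red_cap 0.75 [186.7, 199.4, 25.0, 21.5] 368 [0.464 0.171 0.059] [0.492 0.2   0.105]
top red_centre 0.62 [188.9, 200.5, 20.3, 20.3] 339 [0.464 0.171 0.059] [0.49  0.198 0.106]
top red_centre 0.48 [446.5, 177.8, 23.7, 11.9] 271 [ 0.548 -0.506  0.068] [ 0.567 -0.495  0.089]
top blue_centre 0.94 [222.4, 206.3, 17.6, 19.4] 340 [0.454 0.083 0.059] [0.48  0.11  0.105]
top blue_centre 0.68 [307.1, 165.7, 83.0, 33.5] 2041 [ 0.557 -0.225  0.064] [ 0.591 -0.119  0.073]
top rack 0.77 [181.5, 196.0, 71.7, 39.2] 1394 [0.461 0.128 0.05 ] [0.506 0.213 0.056]
top rocker 0.67 [305.4, 155.9, 85.0, 49.6] 3681 [ 0.55  -0.223  0.061] [ 0.613 -0.122  0.071]
top cup_mouth 0.79 [306.3, 163.0, 85.1, 29.8] 1923 [ 0.558 -0.227  0.064] [ 0.59  -0.121  0.072]
top green_pad 0.84 [306.0, 162.0, 84.2, 31.4] 2219 [ 0.5
[... 1050 characters left out ...]
44 [ 0.554 -0.229  0.065] [ 0.605 -0.118  0.075]
scene yellow_pad 0.82 [312.4, 187.1, 84.1, 52.2] 1703 [ 0.553 -0.229  0.065] [ 0.589 -0.122  0.075]
scene yellow_pad 0.61 [258.3, 193.1, 33.4, 27.2] 226 [ 0.489 -0.025  0.01 ] [ 0.555 -0.009  0.015]
scene marker 0.72 [261.2, 191.7, 30.7, 28.0] 229 [ 0.493 -0.025  0.01 ] [ 0.558 -0.009  0.015]
scene iodine 0.88 [438.2, 254.1, 30.0, 35.2] 642 [ 0.54  -0.516  0.056] [ 0.562 -0.495  0.09 ]
scene timer 0.55 [406.8, 293.9, 40.3, 35.0] 853 [ 0.443 -0.504  0.017] [ 0.478 -0.471  0.02 ]
t 1.2 p [0.1575 0.6048 0.2313] F [-0.44  0.14 -0.44] g 1.001
[[-0.0, 0.252, 0.968], [0.0, 0.968, -0.252], [-1.0, 0.0, -0.0]] [-1.34  0.33 -0.06  1.46  0.02  1.35 -0.09]
```

Run:
```python
import cv2
a=cv2.imread('pics/top0.png')[130:260,160:490];cv2.imwrite('pics/top0c.png',cv2.resize(a,None,fx=2.4,fy=2.4,interpolation=3))
a=cv2.imread('pics/scene0.png')[130:340,180:480];cv2.imwrite('pics/scene0c.png',cv2.resize(a,None,fx=2.6,fy=2.6,interpolation=3))
```

```text
(no output)
```

View pics/top0c.png

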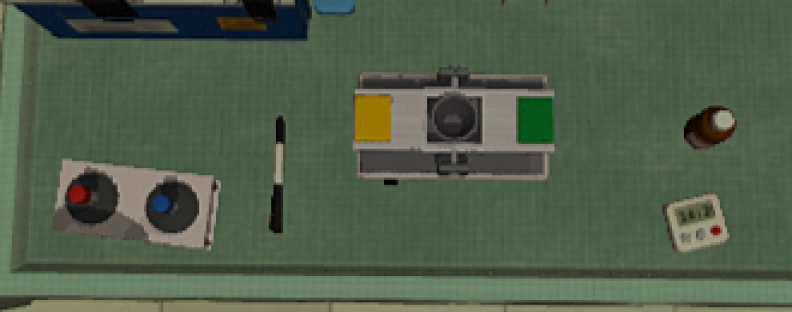

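View pics/scene0c.png

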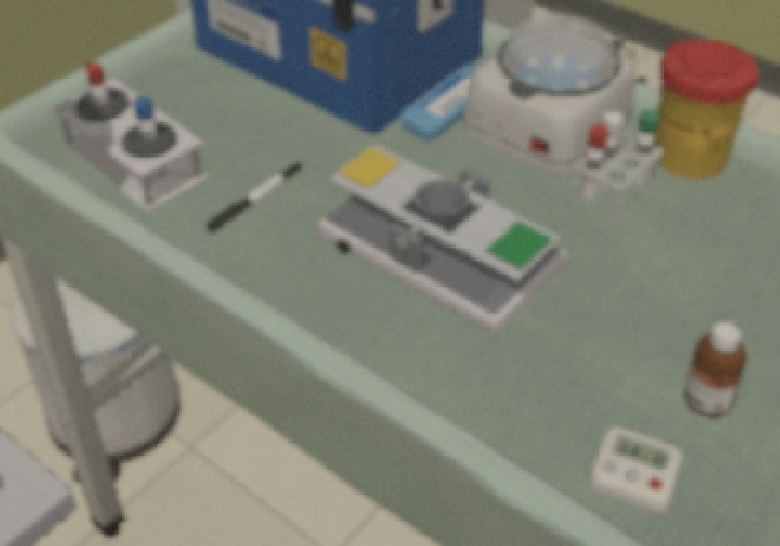

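```bash
cat >> h.py <<'E'
def seg(c,hs,smin=100,vmin=50):
    h=cv2.cvtColor(c['color'],cv2.COLOR_BGR2HSV).astype(int)
    m=np.zeros(h.shape[:2],bool)
    for a,b in hs: m|=(h[...,0]>=a)&(h[...,0]<=b)
    return m&(h[...,1]>smin)&(h[...,2]>vmin)
RED=[(0,8),(172,180)];BLUE=[(100,120)];GRN=[(45,75)];YEL=[(20,32)]
def pix2plane(c,u,v,z):
    K=np.array(c['camera_matrix']);r=c['T'][:3,:3]@np.array([(u-K[0,2])/K[0,0],(v-K[1,2])/K[1,1],1])
    o=c['T'][:3,3];return o+r*(z-o[2])/r[2]
def proj(c,P):
    K=np.array(c['camera_matrix']);q=(np.asarray(P)-c['T'][:3,3])@c['T'][:3,:3]
    return K[:2,:2]@(q[:2]/q[2])+K[:2,2]
def near(W,xy,r,z0,z1):
    with np.errstate(all='ignore'): return (np.hypot(W[...,0]-xy[0],W[...,1]-xy[1])<r)&(W[...,2]>z0)&(W[...,2]<z1)
E
python3 - <<'E'
from h import *
for n in ['top','scene']:
    c=shot(n);W=cloud(c)
    for nm,hs,xy,z0,z1,r in [('red',RED,(.46,.171),.075,.12,.04),('blue',BLUE,(.45,.083),.075,.12,.04),('grn',GRN,(.55,-.31),.055,.075,.06),('yel',YEL,(.55,-.13),.055,.075,.06)]:
        m=seg(c,hs,120)&near(W,xy,r,z0,z1)
        if m.sum()<5: print(nm,'none');continue
        p=W[m]; v,u=np.nonzero(m)
        rect=cv2.minAreaRect(np.c_[u,v].astype(np.float32))
        zz=.067 if nm in('grn','yel') else .094
        print(n,nm,m.sum(),np.round(p.mean(0),4),'pix',u.mean().round(1),v.mean().round(1),'plane',np.round(pix2plane(c,*rect[0],zz),4))
    # collar discs
    for nm,xy in [('redcol',(.464,.171)),('bluecol',(.454,.083))]:
        m=near(W,xy,.04,.054,.064); print(n,nm,m.sum(),np.round(W[m].mean(0),4))
    # cradle top
    m=near(W,(.555,-.22),.13,.055,.08);p=W[m][:,:2]
    print('cradle+',m.sum(),p.mean(0),cv2.minAreaRect(p.astype(np.float32)))
E
```

```text
top red 54 [0.4651 0.1743 0.1019] pix 192.6 210.6 plane [0.466  0.1758 0.094 ]
top blue 44 [0.456  0.0858 0.1035] pix 227.0 214.4 plane [0.4565 0.088  0.094 ]
top grn 280 [ 0.5549 -0.3151  0.0667] pix 383.0 179.9 plane [ 0.5545 -0.3152  0.067 ]
top yel 284 [ 0.5557 -0.1351  0.0667] pix 315.0 179.0 plane [ 0.5556 -0.1351  0.067 ]
top redcol 298 [0.4657 0.172  0.0581]
top bluecol 312 [0.4565 0.084  0.058 ]
cradle+ 2085 [ 0.55637919 -0.22415769] ((0.5564582347869873, -0.22454965114593506), (0.12320205569267273, 0.22262291610240936), 1.9429919719696045)
scene red 29 [0.4627 0.1726 0.1002] pix 216.1 157.6 plane [0.4678 0.1814 0.094 ]
scene blue 15 [0.4525 0.0827 0.1003] pix 234.5 171.0 plane [0.4562 0.0886 0.094 ]
scene grn 138 [ 0.5549 -0.3153  0.0683] pix 379.7 223.7 plane [ 0.5572 -0.3147  0.067 ]
scene yel 153 [ 0.5542 -0.135   0.0682] pix 321.6 193.9 plane [ 0.555 -0.134  0.067]
scene redcol 176 [0.4608 0.1726 0.0588]
scene bluecol 191 [0.4516 0.0842 0.0588]
cradle+ 1837 [ 0.55176374 -0.22959184] ((0.554376482963562, -0.2230871319770813), (0.22376017272472382, 0.12303510308265686), 88.76451873779297)
```

```bash
python3 -m handwheel '0 -40 20 0 0 0 70; 0 -48 15 0 0 0 70; 0 -48 15 0 0 0 70; 0 -48 15 0 0 0 70; 0 -48 15 0 0 0 70; 0 -48 15 0 0 0 70'; python3 -c "
from h import *
st()"
```

```text
clock: 1.9
position: [0.1787, 0.3095, 0.2312]
ee_rot: [0.09, 0.701, -0.09, 0.701]
ft_force: [0.3, -1.4, 1.5]
grip_width: 0.821
t 1.9 p [0.1787 0.3095 0.2312] F [ 0.27 -1.43  1.46] g 0.821
[[0.0, 0.252, 0.968], [0.001, 0.968, -0.252], [-1.0, 0.001, -0.0]] [-1.18 -0.28  0.01  2.08  0.    1.33  0.14]
```

```bash
python3 -m handwheel '0 -8.6 44.5 0 0 0 60; 0 -8.6 44.5 0 0 0 60; 0 -8.6 44.5 0 0 0 60; 0 -8.6 44.5 0 0 0 60; 0 -8.6 44.5 0 0 0 60; 0 -8.6 44.5 0 0 0 60; 0 -8.6 44.5 0 0 0 60;0 0 0 0 0 0 60'
python3 - <<'E'
from h import *
st()
c=shot('wrist','w1.png');W=cloud(c)
print(np.round(c['T_tool_cam'],3).tolist())
for nm,hs,xy in [('red',RED,(.465,.1725)),('blue',BLUE,(.4565,.084))]:
    m=seg(c,hs,120)&near(W,xy,.04,.075,.12)
    v,u=np.nonzero(m); print(nm,m.sum(), np.round(W[m].mean(0),4) if m.sum() else '', u.mean(),v.mean())
    m=near(W,xy,.04,.054,.064); print('col',m.sum(),np.round(W[m].mean(0),4), cv2.minAreaRect(W[m][:,:2].astype(np.float32)) if m.sum() else '')
E
```

```text
clock: 2.7
position: [0.469, 0.1708, 0.2312]
ee_rot: [0.092, 0.7, -0.093, 0.702]
ft_force: [-0.7, 0.4, -0.6]
grip_width: 0.703
t 2.7 p [0.469  0.1708 0.2312] F [-0.69  0.42 -0.64] g 0.703
[[0.002, 0.258, 0.966], [-0.002, 0.966, -0.258], [-1.0, -0.001, 0.002]] [-0.92  0.04  0.5   1.81 -0.02  1.3   0.89]
[[0.0, -0.31, 0.951, -0.142], [1.0, -0.001, -0.001, 0.001], [0.001, 0.951, 0.31, -0.079], [0.0, 0.0, 0.0, 1.0]]
red 326 [0.4647 0.1778 0.1014] 322.92024539877303 183.56748466257667
col 1449 [0.4633 0.1778 0.0571] ((0.46645501255989075, 0.17688237130641937), (0.056505315005779266, 0.05659889802336693), 29.598098754882812)
blue 253 [0.4561 0.0895 0.1028] 237.8102766798419 197.53754940711462
col 1347 [0.4542 0.092  0.0573] ((0.45666229724884033, 0.0888601541519165), (0.056959230452775955, 0.05499010160565376), 32.97791290283203)
```

View pics/w1.png

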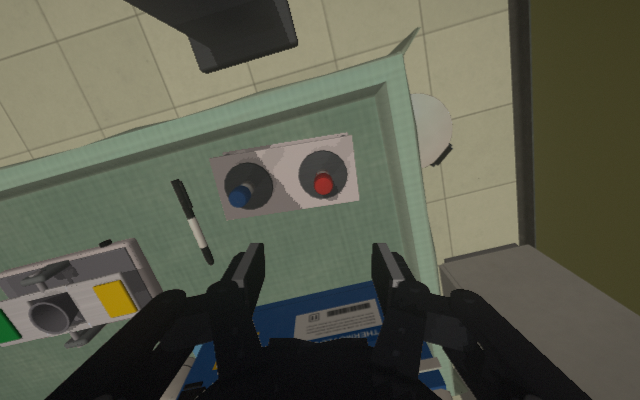

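```bash
python3 -m handwheel '25 0 0 -0.131 0 0 55; 25 0 0 -0.131 0 0 55; 25 4.7 -3.5 0 0 0 55;20 0 0 0 0 0 55; 0 0 0 0 0 0 55'
python3 - <<'E'
from h import *
st()
c=shot('wrist','w2.png');W=cloud(c)
print(np.round(c['camera_matrix'],1).tolist())
for nm,hs,xy in [('red',RED,(.465,.1725))]:
    m=seg(c,hs,120)&near(W,xy,.04,.075,.12)
    v,u=np.nonzero(m); print(nm,m.sum(), np.round(W[m].mean(0),4) if m.sum() else '', u.mean(),v.mean())
    m=near(W,xy,.04,.054,.064); print('col',m.sum(),np.round(W[m].mean(0),4), cv2.minAreaRect(W[m][:,:2].astype(np.float32)) if m.sum() else '')
E
```

```text
clock: 3.25
position: [0.4592, 0.1795, 0.1342]
ee_rot: [-0.004, 0.708, 0.003, 0.706]
ft_force: [0.6, 1.1, 0.1]
grip_width: 0.642
t 3.25 p [0.4592 0.1795 0.1342] F [0.59 1.1  0.13] g 0.642
[[-0.004, -0.009, 1.0], [-0.002, 1.0, 0.009], [-1.0, -0.002, -0.004]] [-0.91  0.12  0.48  1.94 -0.06  1.09  1.18]
[[275.8, 0.0, 317.7], [0.0, 275.8, 198.3], [0.0, 0.0, 1.0]]
red 759 [0.4634 0.1776 0.1001] 314.3478260869565 233.63768115942028
col 2497 [0.4607 0.1775 0.0572] ((0.46493807435035706, 0.1776856780052185), (0.0567479245364666, 0.05424026399850845), 88.47985076904297)
```

View pics/w2.png

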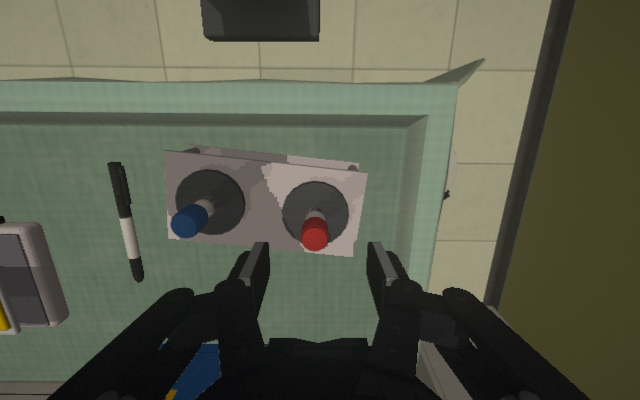

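```bash
python3 -m handwheel '10 -2 5.5 0 0 0 55; 24 0 0 0 0 0 55; 24 0 0 0 0 0 55; 0 0 0 0 0 0 55' 50
python3 - <<'E'
from h import *
st()
c=shot('wrist','w3.png')
E
```

```text
clock: 3.7
position: [0.466, 0.1767, 0.0765]
ee_rot: [-0.003, 0.708, 0.002, 0.706]
ft_force: [-0.2, -0.2, 0.3]
grip_width: 0.644
t 3.7 p [0.466  0.1767 0.0765] F [-0.17 -0.21  0.3 ] g 0.644
[[-0.003, -0.007, 1.0], [-0.002, 1.0, 0.007], [-1.0, -0.002, -0.003]] [-0.89  0.22  0.48  1.98 -0.12  0.97  1.23]
```

View pics/w3.png

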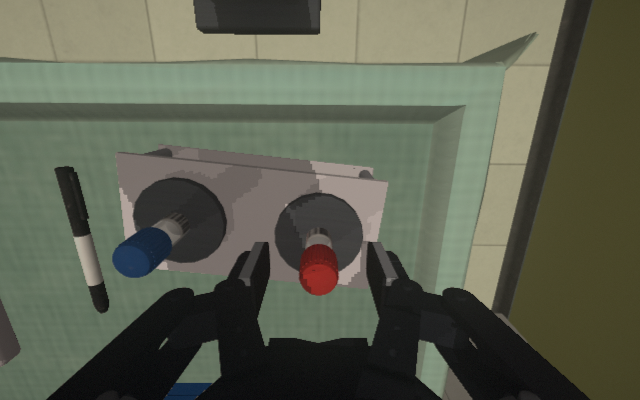

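```bash
python3 -m handwheel '0 0 0 0 0 0 5; 0 0 0 0 0 0 5; 0 0 0 0 0 0 5; 0 0 0 0 0 0 5; 0 0 0 0 0 0 5; 0 0 0 0 0 0 5' 60; python3 -c "
from h import *
st();shot('wrist','w4.png')"
```

```text
clock: 4.35
position: [0.4679, 0.1776, 0.0796]
ee_rot: [-0.002, 0.706, 0.003, 0.708]
ft_force: [-1.0, -1.7, 6.9]
grip_width: 0.197
t 4.35 p [0.4679 0.1776 0.0796] F [-1.04 -1.7   6.93] g 0.197
[[0.002, -0.007, 1.0], [0.001, 1.0, 0.007], [-1.0, 0.001, 0.002]] [-0.89  0.21  0.48  1.98 -0.12  0.97  1.23]
```

View pics/w4.png

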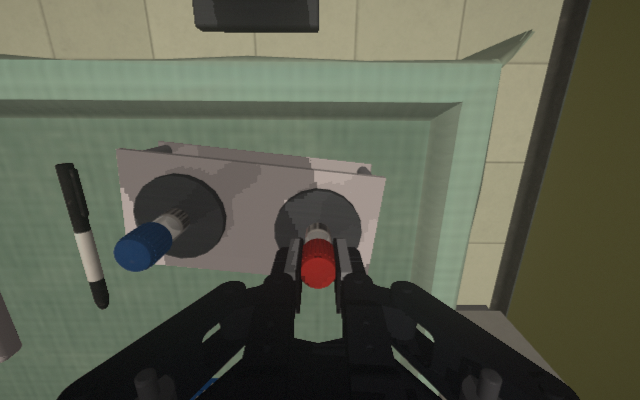

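```bash
python3 -m handwheel '-5 0 0 0 0 0 5; -10 0 0 0 0 0 5; -25 0 0 0 0 0 5; -40 0 0 0 0 0 5; -40 0 0 0 0 0 5; -10 0 0 0 0 0 5; 0 0 0 0 0 0 5'; python3 -c "
from h import *
st();shot('wrist','w5.png')"
```

```text
clock: 5.1
position: [0.4678, 0.1778, 0.2103]
ee_rot: [-0.002, 0.706, 0.003, 0.708]
ft_force: [0.3, -0.9, -2.0]
grip_width: 0.198
t 5.1 p [0.4678 0.1778 0.2103] F [ 0.34 -0.89 -2.  ] g 0.198
[[0.003, -0.007, 1.0], [0.002, 1.0, 0.007], [-1.0, 0.002, 0.003]] [-0.92  0.06  0.49  1.84 -0.03  1.25  1.15]
```

View pics/w5.png

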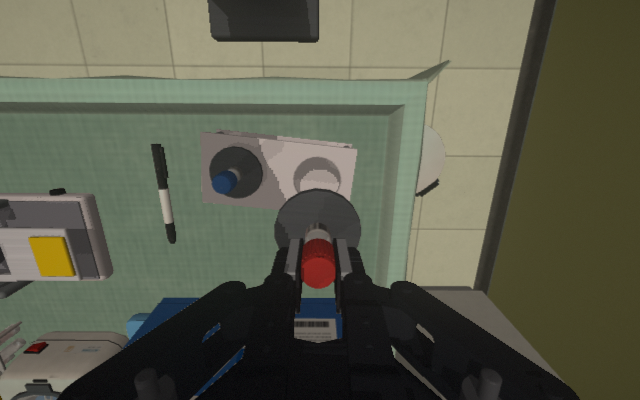

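```bash
python3 -m handwheel '0 -30 8 0 0 0 5; 0 -40 9 0 0 0 5; 0 -40 9 0 0 0 5; 0 -40 9 0 0 0 5; 0 -40 9 0 0 0 5; 0 -40 9 0 0 0 5;0 -40 9 0 0 0 5;0 -30 9 0 0 0 5'; python3 -c "
from h import *
st()"
```

```text
clock: 5.95
position: [0.5391, -0.1249, 0.2065]
ee_rot: [-0.002, 0.708, 0.002, 0.706]
ft_force: [0.5, 1.1, -0.6]
grip_width: 0.197
t 5.95 p [ 0.5391 -0.1249  0.2065] F [ 0.46  1.11 -0.59] g 0.197
[[-0.003, -0.005, 1.0], [-0.001, 1.0, 0.005], [-1.0, -0.001, -0.003]] [-0.52  0.23  0.77  1.72 -0.16  1.26  1.86]
```

```bash
python3 -m handwheel '0 -30 6 0 0 0 5; 0 -35 5 0 0 0 5; 0 -20 5 0 0 0 5; 0 -10 0 0 0 0 5; 0 0 0 0 0 0 5; 0 0 0 0 0 0 5'
python3 - <<'E'
from h import *
st();c=shot('wrist','w6.png');W=cloud(c)
for nm,hs,xy in [('grn',GRN,(.555,-.315)),('yel',YEL,(.555,-.135))]:
    m=seg(c,hs,120)&near(W,xy,.06,.05,.08)
    v,u=np.nonzero(m); print(nm,m.sum(), np.round(W[m].mean(0),4) if m.sum() else '',u.min(),u.max(),v.min(),v.max(), cv2.minAreaRect(W[m][:,:2].astype(np.float32)))
E
```

```text
clock: 6.55
position: [0.5566, -0.2158, 0.2074]
ee_rot: [-0.002, 0.708, 0.003, 0.707]
ft_force: [0.1, 0.3, -1.3]
grip_width: 0.201
t 6.55 p [ 0.5566 -0.2158  0.2074] F [ 0.15  0.26 -1.33] g 0.201
[[-0.001, -0.008, 1.0], [0.001, 1.0, 0.008], [-1.0, 0.001, -0.001]] [-0.33  0.35  0.79  1.61 -0.26  1.29  2.08]
grn 1659 [ 0.5557 -0.3127  0.0662] 206 245 162 208 ((0.5564716458320618, -0.3129625916481018), (0.03869582712650299, 0.05066153407096863), 89.57942199707031)
yel 1695 [ 0.5561 -0.1341  0.066 ] 374 415 164 210 ((0.5574505925178528, -0.13325634598731995), (0.0407714769244194, 0.05158500000834465), 89.55204772949219)
```

View pics/w6.png

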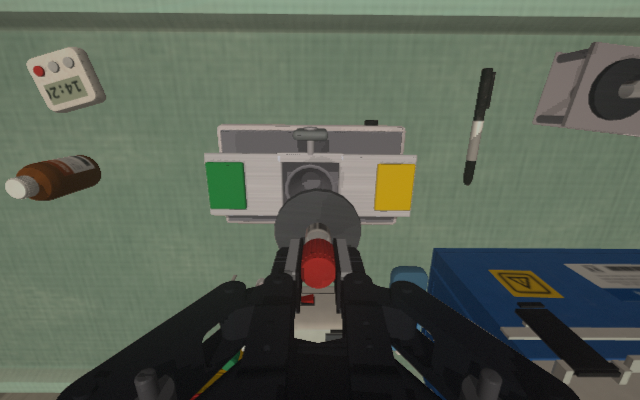

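```bash
cat >> h.py <<'E'
from scipy.optimize import least_squares
def collar(c,o,d=0.0206):
    # collar top plane in tool frame x=+d: hull fit
    W=cloud(c);Rm=R.from_quat(o['ee_rot']).as_matrix()
    P=(W-np.array(o['position']))@Rm
    with np.errstate(all='ignore'): m=(abs(P[...,0]-d)<.007)&(abs(P[...,1])<.04)&(abs(P[...,2])<.045)
    Q=P[m]
    # plane fit
    A=np.c_[Q[:,1:],np.ones(len(Q))];s=np.linalg.lstsq(A,Q[:,0],rcond=None)[0]
    h=cv2.convexHull(Q[:,1:].astype(np.float32))[:,0]
    h=h[h[:,1]<0.0]
    f=least_squares(lambda q:np.hypot(h[:,0]-q[0],h[:,1]-q[1])-q[2],[0,0,.029],loss='soft_l1',f_scale=.001)
    f2=least_squares(lambda q:np.hypot(h[:,0]-q[0],h[:,1]-q[1])-.0288,[0,0],loss='soft_l1',f_scale=.001)
    print('collar tool x',Q[:,0].mean().round(4),'plane',s.round(3),'c',f.x.round(4),f2.x.round(4),len(Q))
E
python3 - <<'E'
from h import *
o=manip.get_obs();c=shot('wrist');collar(c,o)
W=cloud(c)
# cup rim etc
for z0,z1 in [(.069,.08)]:
    m=near(W,(.556,-.223),.04,z0,z1); p=W[m]; print(m.sum(),p.min(0).round(4),p.max(0).round(4))
c=shot('scene','s6.png');W=cloud(c)
cv2.imwrite('pics/s6c.png',cv2.resize(c['color'][90:300,240:460],None,fx=2.7,fy=2.7,interpolation=3))
E
```

```text
collar tool x 0.0225 plane [ 0.006 -0.042  0.022] c [ 0.0001 -0.0016  0.0285] [ 0.0001 -0.0013] 3542
381 [ 0.531  -0.2499  0.069 ] [ 0.5687 -0.1979  0.0762]
```

View pics/s6c.png

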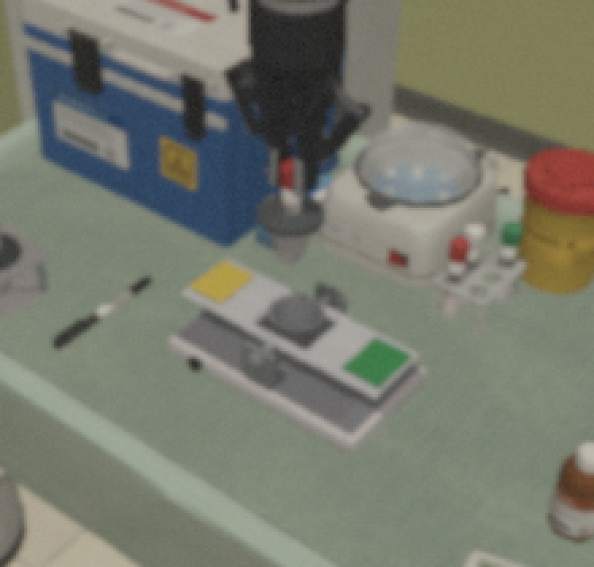

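```bash
python3 -m handwheel '0 -7.5 1.5 0 0 0 5; 25 0 0 0 0 0 5; 25 0 0 0 0 0 5; 20 0 0 0 0 0 5; 8 0 0 0 0 0 5; 0 0 0 0 0 0 5;0 0 0 0 0 0 5'
python3 - <<'E'
from h import *
st();o=manip.get_obs();c=shot('wrist','w7.png');collar(c,o)
c=shot('scene','s7.png')
cv2.imwrite('pics/s7c.png',cv2.resize(c['color'][130:280,270:430],None,fx=3.6,fy=3.6,interpolation=3))
E
```

```text
clock: 7.4
position: [0.559, -0.2248, 0.1313]
ee_rot: [-0.003, 0.707, 0.002, 0.708]
ft_force: [0.2, -0.3, -2.0]
grip_width: 0.197
t 7.4 p [ 0.559  -0.2248  0.1313] F [ 0.24 -0.32 -1.99] g 0.197
[[0.001, -0.007, 1.0], [-0.0, 1.0, 0.007], [-1.0, -0.0, 0.001]] [-0.29  0.43  0.76  1.68 -0.32  1.15  2.13]
collar tool x 0.0224 plane [ 0.005 -0.041  0.022] c [ 0.0001 -0.0018  0.0284] [ 0.0001 -0.0013] 3545
```

View pics/w7.png

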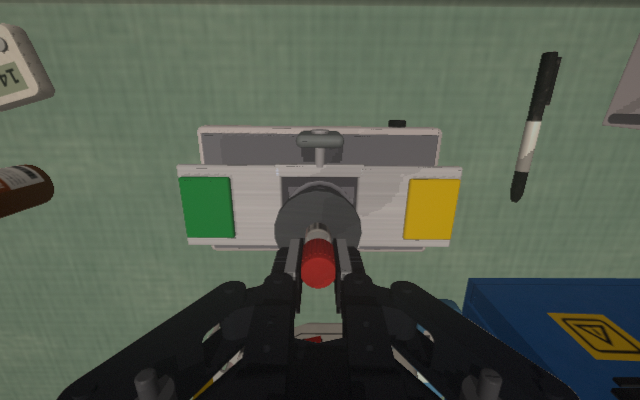

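View pics/s7c.png

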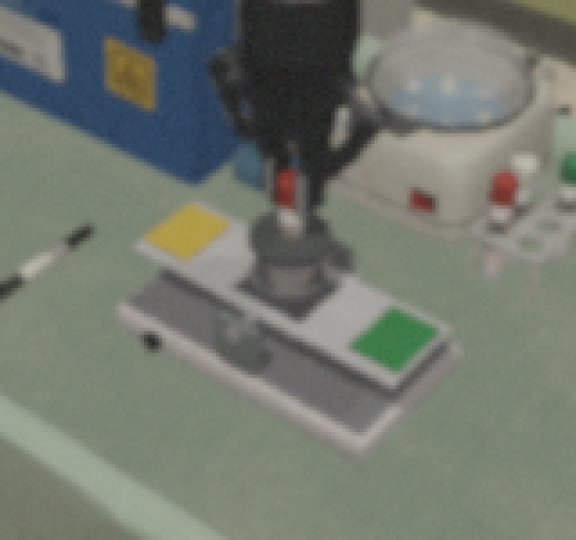

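```bash
python3 -m handwheel '6 0 0 0 0 0 5; 6 0 0 0 0 0 5; 3 0 0 0 0 0 5; 0 0 0 0 0 0 5;0 0 0 0 0 0 5'; python3 -c "
from h import *
st()"
```

```text
clock: 8.0
position: [0.5584, -0.2245, 0.1152]
ee_rot: [-0.003, 0.707, 0.003, 0.707]
ft_force: [0.7, -0.9, -1.8]
grip_width: 0.197
t 8.0 p [ 0.5584 -0.2245  0.1152] F [ 0.73 -0.87 -1.78] g 0.197
[[-0.0, -0.007, 1.0], [0.0, 1.0, 0.007], [-1.0, 0.0, -0.0]] [-0.28  0.45  0.75  1.7  -0.34  1.13  2.14]
```

```bash
python3 -m handwheel '2 0 0 0 0 0 5;1 0 0 0 0 0 5; 1 0 0 0 0 0 5; 0 0 0 0 0 0 5'; python3 -c "
from h import *
st()"
```

```text
clock: 8.4
position: [0.5584, -0.2245, 0.1111]
ee_rot: [-0.003, 0.707, 0.003, 0.707]
ft_force: [0.5, 0.6, -2.3]
grip_width: 0.199
t 8.4 p [ 0.5584 -0.2245  0.1111] F [ 0.46  0.56 -2.26] g 0.199
[[-0.0, -0.007, 1.0], [0.0, 1.0, 0.007], [-1.0, 0.0, -0.0]] [-0.28  0.46  0.75  1.7  -0.34  1.12  2.15]
```

```bash
python3 -m handwheel '1 0 0 0 0 0 5;1 0 0 0 0 0 5; 0 0 0 0 0 0 5'; python3 -c "
from h import *
st()"
```

```text
clock: 8.7
position: [0.5585, -0.2243, 0.1092]
ee_rot: [-0.002, 0.707, 0.003, 0.707]
ft_force: [-0.3, 0.5, -1.1]
grip_width: 0.201
t 8.7 p [ 0.5585 -0.2243  0.1092] F [-0.26  0.45 -1.15] g 0.201
[[-0.0, -0.007, 1.0], [0.0, 1.0, 0.007], [-1.0, 0.0, -0.0]] [-0.28  0.46  0.75  1.7  -0.34  1.12  2.15]
```

```bash
python3 -m handwheel '1 0 0 0 0 0 5; 0 0 0 0 0 0 5; 0 0 0 0 0 0 5'; python3 -c "
from h import *
st()"
```

```text
clock: 9.0
position: [0.5586, -0.2243, 0.1083]
ee_rot: [-0.002, 0.707, 0.003, 0.707]
ft_force: [-0.2, 2.1, 0.9]
grip_width: 0.199
t 9.0 p [ 0.5586 -0.2243  0.1083] F [-0.18  2.11  0.89] g 0.199
[[0.0, -0.007, 1.0], [0.0, 1.0, 0.007], [-1.0, 0.0, 0.0]] [-0.28  0.46  0.75  1.7  -0.34  1.11  2.15]
```

```bash
python3 -m handwheel '0 1 0 0 0 0 5; 1 0 0 0 0 0 5; 1 0 0 0 0 0 5; 0 0 0 0 0 0 5'
python3 - <<'E'
from h import *
st();o=manip.get_obs();c=shot('wrist','w8.png');W=cloud(c)
for nm,hs,xy in [('grn',GRN,(.555,-.315)),('yel',YEL,(.555,-.135))]:
    m=seg(c,hs,120)&near(W,xy,.06,.04,.09)
    print(nm,m.sum(), np.round(np.median(W[m],0),4))
collar(c,o)
E
```

```text
clock: 9.4
position: [0.559, -0.2239, 0.1075]
ee_rot: [-0.003, 0.707, 0.002, 0.708]
ft_force: [-2.0, 2.5, 10.7]
grip_width: 0.197
t 9.4 p [ 0.559  -0.2239  0.1075] F [-1.96  2.49 10.73] g 0.197
[[0.002, -0.007, 1.0], [-0.0, 1.0, 0.007], [-1.0, -0.0, 0.002]] [-0.28  0.46  0.75  1.7  -0.34  1.11  2.15]
grn 3543 [ 0.5545 -0.3124  0.0651]
yel 3733 [ 0.555  -0.1345  0.0672]
collar tool x 0.0223 plane [ 0.003 -0.034  0.022] c [ 0.0003 -0.002   0.0287] [ 0.0003 -0.0018] 3588
```

```bash
python3 -m handwheel '0 0.5 0 0 0 0 5; 0 0 0 0 0 0 26; 0 0 0 0 0 0 32; 0 0 0 0 0 0 45; 0 0 0 0 0 0 55; 0 0 0 0 0 0 55; 0 0 0 0 0 0 55'
python3 - <<'E'
from h import *
st();o=manip.get_obs();c=shot('wrist','w9.png');W=cloud(c)
for nm,hs,xy in [('grn',GRN,(.555,-.315)),('yel',YEL,(.555,-.135))]:
    m=seg(c,hs,120)&near(W,xy,.06,.04,.09)
    print(nm,m.sum(), np.round(np.median(W[m],0),4))
collar(c,o)
E
```

```text
clock: 10.15
position: [0.5584, -0.223, 0.1062]
ee_rot: [-0.003, 0.707, 0.003, 0.707]
ft_force: [0.1, 0.3, 0.9]
grip_width: 0.643
t 10.15 p [ 0.5584 -0.223   0.1062] F [0.12 0.25 0.9 ] g 0.643
[[-0.0, -0.007, 1.0], [0.0, 1.0, 0.007], [-1.0, 0.0, -0.0]] [-0.28  0.46  0.75  1.71 -0.34  1.11  2.15]
grn 3645 [ 0.5544 -0.3125  0.0661]
yel 3706 [ 0.5549 -0.1344  0.066 ]
collar tool x 0.021 plane [ 0.016 -0.013  0.021] c [-0.0004 -0.0014  0.0286] [-0.0005 -0.0012] 4382
```

View pics/w9.png

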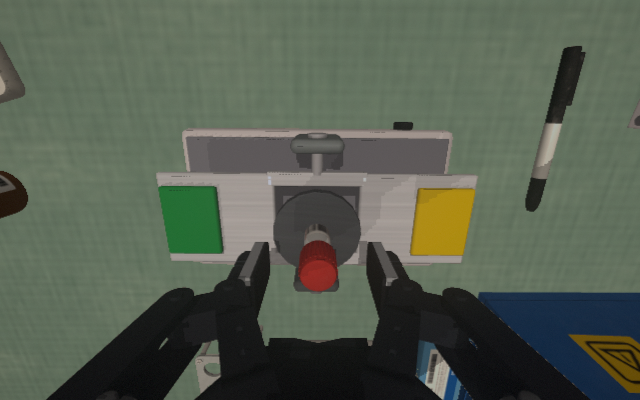

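```bash
python3 -m handwheel '-15 0 0 0 0 0 55; -25 0 0 0 0 0 55; -30 0 0 0 0 0 55; -30 0 0 0 0 0 55; 0 -45 -2 0 0 0 0; 0 -50 0 0 0 0 0;0 0 0 0 0 0 0;0 0 0 0 0 0 0'
python3 - <<'E'
from h import *
st();o=manip.get_obs();c=shot('wrist','w10.png');W=cloud(c)
for nm,hs,xy in [('grn',GRN,(.555,-.315)),('yel',YEL,(.555,-.135))]:
    m=seg(c,hs,120)&near(W,xy,.06,.04,.09)
    print(nm,m.sum(), np.round(np.median(W[m],0),4))
m=near(W,(.556,-.223),.035,.08,.1);print(m.sum(),W[m].mean(0),cv2.minAreaRect(W[m][:,:2].astype(np.float32)))
c=shot('scene','s10.png')
cv2.imwrite('pics/s10c.png',cv2.resize(c['color'][110:280,270:430],None,fx=3.4,fy=3.4,interpolation=3))
E
```

```text
clock: 11.0
position: [0.5564, -0.32, 0.2072]
ee_rot: [-0.002, 0.707, 0.001, 0.707]
ft_force: [-0.1, 0.6, 0.2]
grip_width: 0.001
t 11.0 p [ 0.5564 -0.32    0.2072] F [-0.09  0.64  0.18] g 0.001
[[0.0, -0.004, 1.0], [-0.001, 1.0, 0.004], [-1.0, -0.001, 0.0]] [-0.13  0.47  0.8   1.48 -0.34  1.33  2.27]
grn 1657 [ 0.5549 -0.3132  0.0662]
yel 1772 [ 0.5563 -0.1349  0.066 ]
2007 [ 0.55321715 -0.22802527  0.0855382 ] ((0.5562407970428467, -0.22529660165309906), (0.053671695291996, 0.0571514330804348), 50.03074264526367)
```

View pics/w10.png

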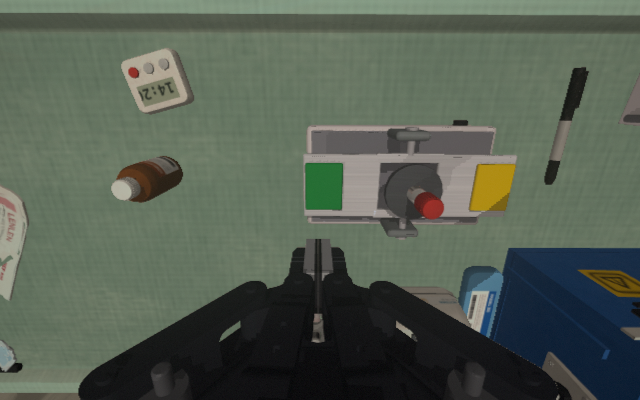

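View pics/s10c.png

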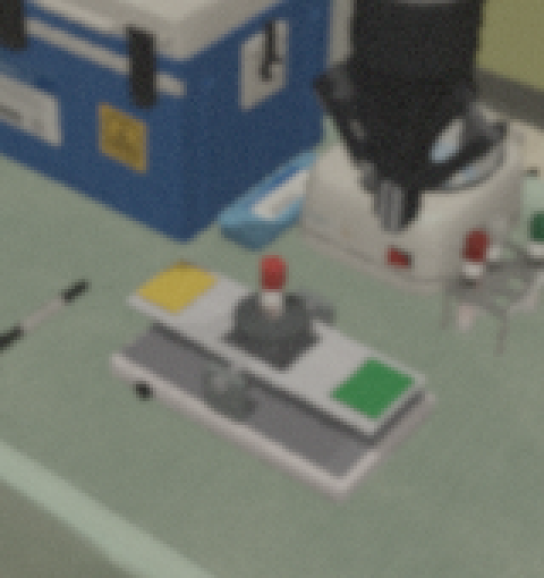

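```bash
python3 -m handwheel '0 0 0 0.143 0 0 0; 0 0 0 0.143 0 0 0; 0 0 0 0.143 0 0 0; 0 0 0 0.143 0 0 0; 0 0 0 0.143 0 0 0; 0 0 0 0.143 0 0 0; 0 0 0 0.143 0 0 0; 0 0 0 0.143 0 0 0'; python3 -m handwheel '0 0 0 0.143 0 0 0; 0 0 0 0.143 0 0 0; 0 0 0 0.141 0 0 0; 0 0 0 0 0 0 0; 0 0 0 0 0 0 0'
python3 - <<'E'
from h import *
st()
c=shot('wrist','w11.png')
E
```

```text
clock: 11.9
position: [0.558, -0.316, 0.2066]
ee_rot: [0.382, 0.595, -0.381, 0.595]
ft_force: [-0.1, 0.3, 0.5]
grip_width: -0.0
clock: 12.4
position: [0.5577, -0.3168, 0.2063]
ee_rot: [0.497, 0.503, -0.497, 0.503]
ft_force: [0.2, -0.2, -0.7]
grip_width: 0.001
t 12.4 p [ 0.5577 -0.3168  0.2063] F [ 0.18 -0.17 -0.75] g 0.001
[[0.0, 1.0, 0.013], [0.0, 0.013, -1.0], [-1.0, 0.0, -0.0]] [-0.31  0.61  1.13  1.49 -0.55  1.39  0.86]
```

View pics/w11.png

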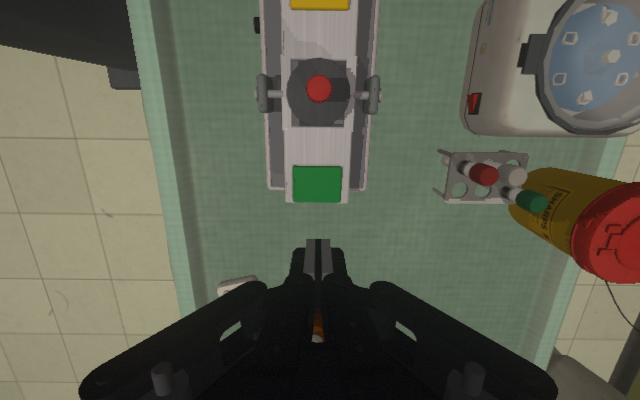

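```bash
python3 -m handwheel '30 0 3 0 0 0 0; 40 0 0 0 0 0 0; 40 0 0 0 0 0 0; 20 0 0 0 0 0 0; 0 0 0 0 0 0 0;0 0 0 0 0 0 0'
python3 - <<'E'
from h import *
st()
c=shot('wrist','w12.png')
c=shot('scene','s12.png')
cv2.imwrite('pics/s12c.png',cv2.resize(c['color'][110:280,270:430],None,fx=3.4,fy=3.4,interpolation=3))
E
```

```text
clock: 13.05
position: [0.5575, -0.3212, 0.0772]
ee_rot: [0.498, 0.502, -0.498, 0.502]
ft_force: [0.0, 0.4, 1.0]
grip_width: 0.001
t 13.05 p [ 0.5575 -0.3212  0.0772] F [0.02 0.4  1.03] g 0.001
[[0.001, 1.0, 0.009], [-0.0, 0.009, -1.0], [-1.0, 0.001, 0.0]] [-0.26  0.73  1.02  1.62 -0.66  1.18  0.93]
```

View pics/w12.png

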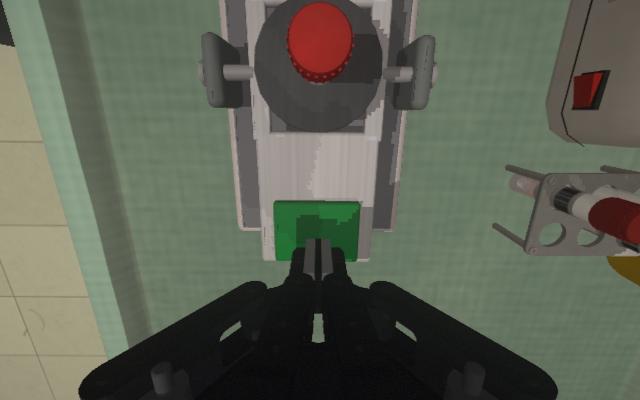

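View pics/s12c.png

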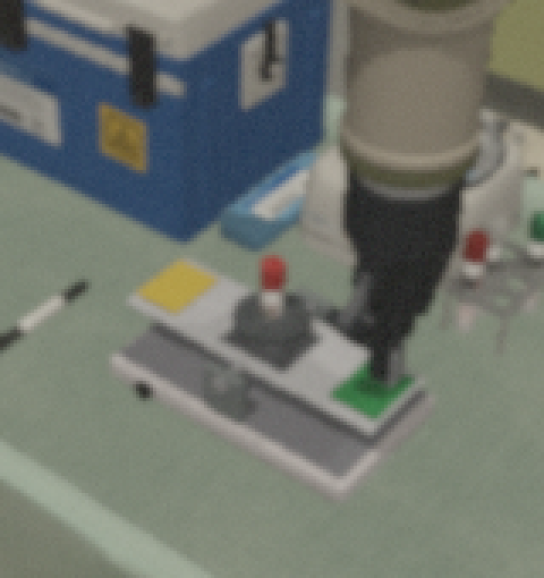

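```bash
python3 -m handwheel '6 0 0 0 0 0 0; 5 0 0 0 0 0 0; 5 0 0 0 0 0 0; 5 0 0 0 0 0 0; 4 0 0 0 0 0 0;0 0 0 0 0 0 0'
python3 - <<'E'
from h import *
st()
E
```

```text
clock: 13.75
position: [0.557, -0.3208, 0.0506]
ee_rot: [0.498, 0.502, -0.498, 0.501]
ft_force: [-0.4, -0.2, 1.3]
grip_width: -0.002
t 13.75 p [ 0.557  -0.3208  0.0506] F [-0.43 -0.21  1.31] g -0.002
[[-0.001, 1.0, 0.007], [0.0, 0.007, -1.0], [-1.0, -0.001, -0.0]] [-0.24  0.75  1.    1.64 -0.68  1.14  0.94]
```

```bash
python3 -m handwheel '2 0 0 0 0 0 0; 1 0 0 0 0 0 0; 0 0 0 0 0 0 0'
python3 - <<'E'
from h import *
st()
E
```

```text
clock: 14.05
position: [0.5572, -0.3211, 0.049]
ee_rot: [0.498, 0.502, -0.498, 0.502]
ft_force: [-2.3, 2.6, 8.1]
grip_width: 0.001
t 14.05 p [ 0.5572 -0.3211  0.049 ] F [-2.35  2.57  8.12] g 0.001
[[0.0, 1.0, 0.007], [0.0, 0.007, -1.0], [-1.0, 0.0, -0.0]] [-0.24  0.76  1.    1.64 -0.69  1.14  0.94]
```

Run:
```python
from h import *
st()
c=shot('scene','s13.png');W=cloud(c)
cv2.imwrite('pics/s13c.png',cv2.resize(c['color'][110:280,270:430],None,fx=3.4,fy=3.4,interpolation=3))
m=seg(c,YEL,120)&near(W,(.555,-.135),.06,.05,.11);p=W[m];A=np.c_[p[:,1],np.ones(len(p))]
print(np.median(p,0),np.linalg.lstsq(A,p[:,2],rcond=None)[0])
```

```text
t 14.05 p [ 0.5572 -0.3211  0.049 ] F [-2.35  2.57  8.12] g 0.001
[[0.0, 1.0, 0.007], [0.0, 0.007, -1.0], [-1.0, 0.0, -0.0]] [-0.24  0.76  1.    1.64 -0.69  1.14  0.94]
[ 0.55511132 -0.13728325  0.08568778] [0.18244056 0.11069216]
```

View pics/s13c.png

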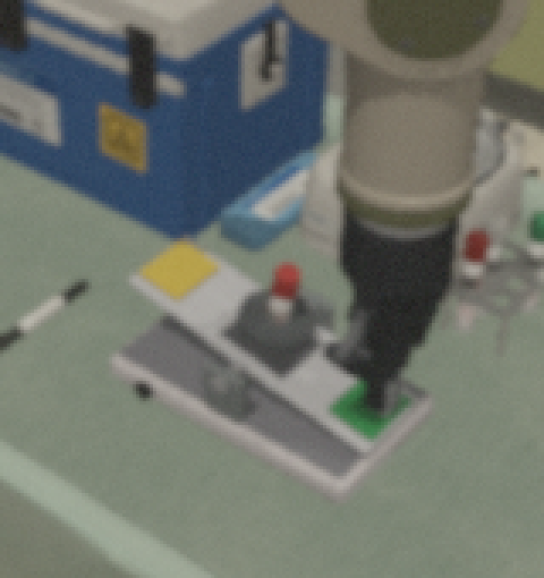

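```bash
python3 -m handwheel '-8 0 0 0 0 0 0; -12 0 0 0 0 0 0; -20 0 0 0 0 0 0; -40 0 0 0 0 0 0; -40 0 0 0 0 0 0; -35 0 0 0 0 0 0;0 0 0 0 0 0 0;0 0 0 0 0 0 0'
python3 - <<'E'
from h import *
st()
c=shot('wrist','w14.png')
c=shot('scene','s14.png');W=cloud(c)
cv2.imwrite('pics/s14c.png',cv2.resize(c['color'][110:280,270:430],None,fx=3.4,fy=3.4,interpolation=3))
m=seg(c,YEL,120)&near(W,(.555,-.135),.06,.05,.11);print(np.median(W[m],0))
m=seg(c,GRN,120)&near(W,(.555,-.315),.06,.04,.11);print(np.median(W[m],0))
E
```

```text
clock: 14.9
position: [0.5573, -0.3213, 0.2044]
ee_rot: [0.499, 0.501, -0.498, 0.502]
ft_force: [0.4, 0.5, -0.7]
grip_width: 0.002
t 14.9 p [ 0.5573 -0.3213  0.2044] F [ 0.43  0.51 -0.71] g 0.002
[[0.002, 1.0, 0.007], [-0.0, 0.007, -1.0], [-1.0, 0.002, 0.0]] [-0.3   0.61  1.13  1.49 -0.56  1.39  0.86]
[ 0.55445766 -0.13546235  0.0681521 ]
[ 0.55387542 -0.31450497  0.06829376]
```

View pics/s14c.png

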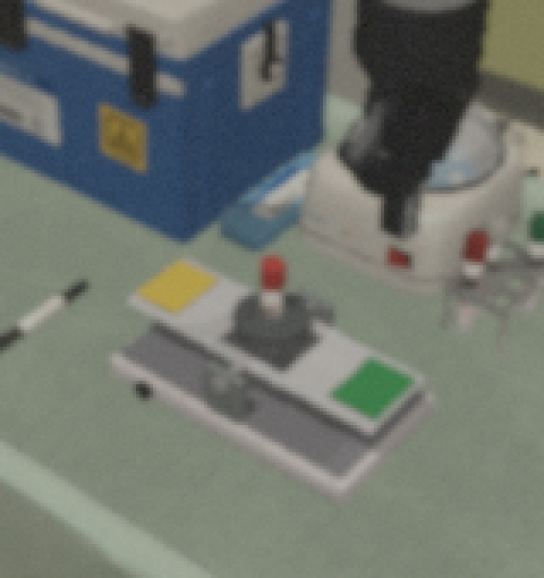

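View pics/w14.png

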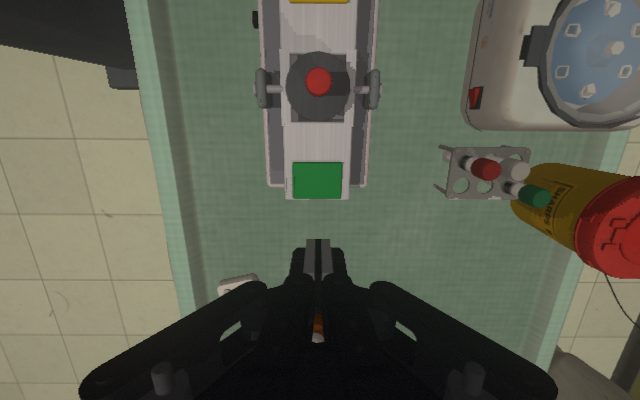

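Level again, carrier upright. Across to the yellow pad.

```bash
python3 -m handwheel '0 0 -30 0 0 0 0; 0 0 -40 0 0 0 0; 0 0 -45 0 0 0 0; 0 0 -45 0 0 0 0; 0 0 -32 0 0 0 0; 0 0 0 0 0 0 0;0 0 0 0 0 0 0'
python3 - <<'E'
from h import *
st()
c=shot('wrist','w15.png')
c=shot('scene','s15.png')
cv2.imwrite('pics/s15c.png',cv2.resize(c['color'][110:280,270:430],None,fx=3.4,fy=3.4,interpolation=3))
E
```

```text
clock: 15.7
position: [0.5555, -0.1281, 0.2025]
ee_rot: [0.497, 0.503, -0.498, 0.502]
ft_force: [-0.1, -0.3, 0.6]
grip_width: -0.003
t 15.7 p [ 0.5555 -0.1281  0.2025] F [-0.12 -0.27  0.56] g -0.003
[[-0.001, 1.0, 0.009], [0.0, 0.009, -1.0], [-1.0, -0.001, -0.0]] [-0.81  0.47  1.25  1.7  -0.46  1.32  0.54]
```

View pics/s15c.png

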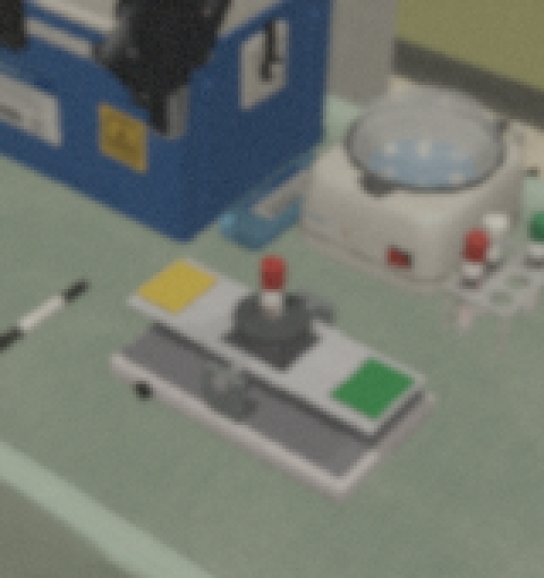

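Run:
```python
from h import *
c=shot('top');W=cloud(c)
with np.errstate(all='ignore'):
  for y0 in np.arange(-.2,.06,.02):
    m=(W[...,1]>y0)&(W[...,1]<y0+.02)&(W[...,2]>.04)&(W[...,2]<.3)&(W[...,0]>.45)&(W[...,0]<.8)
    s=cv2.imread
    p=W[m]; p=p[p[:,0]>.6]
    print(round(y0,2),len(p),p[:,0].min().round(3) if len(p) else '',p[:,2].max().round(3) if len(p) else '')
```

```text
-0.2 158 0.753 0.12
-0.18 130 0.756 0.12
-0.16 110 0.764 0.121
-0.14 38 0.782 0.107
-0.12 0  
-0.1 0  
-0.08 0  
-0.06 174 0.739 0.227
-0.04 275 0.711 0.227
-0.02 384 0.679 0.227
-0.0 494 0.658 0.242
0.02 576 0.646 0.253
0.04 602 0.646 0.254
```

```bash
python3 -m handwheel '25 0 0 0 0 0 0; 40 0 0 0 0 0 0; 40 0 0 0 0 0 0; 20 0 0 0 0 0 0; 0 0 0 0 0 0 0;0 0 0 0 0 0 0'
python3 - <<'E'
from h import *
st()
c=shot('wrist','w16.png')
E
```

```text
clock: 16.45
position: [0.5558, -0.1305, 0.079]
ee_rot: [0.499, 0.501, -0.499, 0.501]
ft_force: [0.4, 0.7, 0.4]
grip_width: 0.0
t 16.45 p [ 0.5558 -0.1305  0.079 ] F [0.4  0.67 0.42] g 0.0
[[0.0, 1.0, 0.005], [-0.001, 0.005, -1.0], [-1.0, 0.0, 0.001]] [-0.7   0.59  1.1   1.82 -0.59  1.11  0.63]
```

View pics/w16.png

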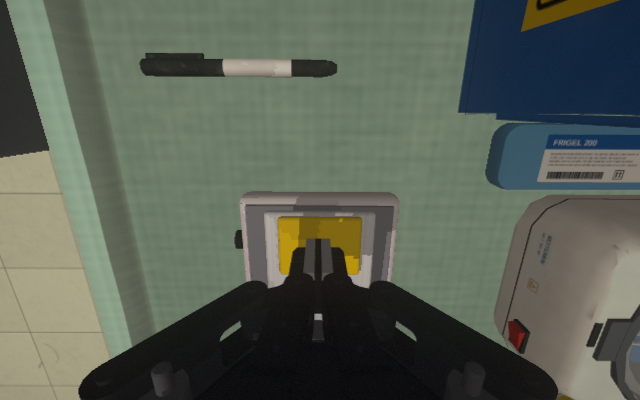

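```bash
python3 -m handwheel '7 0 0 0 0 0 0; 5 0 0 0 0 0 0; 5 0 0 0 0 0 0; 5 0 0 0 0 0 0; 5 0 0 0 0 0 0;0 0 0 0 0 0 0'
python3 - <<'E'
from h import *
st()
E
```

```text
clock: 17.1
position: [0.5555, -0.1289, 0.0506]
ee_rot: [0.498, 0.502, -0.498, 0.502]
ft_force: [0.3, -0.1, 1.8]
grip_width: -0.0
t 17.1 p [ 0.5555 -0.1289  0.0506] F [ 0.31 -0.09  1.77] g -0.0
[[-0.001, 1.0, 0.007], [0.0, 0.007, -1.0], [-1.0, -0.001, -0.0]] [-0.67  0.63  1.06  1.84 -0.63  1.06  0.65]
```

```bash
python3 -m handwheel '2 0 0 0 0 0 0; 1 0 0 0 0 0 0; 0 0 0 0 0 0 0'
python3 - <<'E'
from h import *
st()
E
```

```text
clock: 17.4
position: [0.5558, -0.1291, 0.0492]
ee_rot: [0.499, 0.502, -0.498, 0.501]
ft_force: [-5.1, 2.9, 13.9]
grip_width: -0.002
t 17.4 p [ 0.5558 -0.1291  0.0492] F [-5.06  2.95 13.94] g -0.002
[[-0.0, 1.0, 0.007], [0.001, 0.007, -1.0], [-1.0, -0.0, -0.001]] [-0.67  0.63  1.06  1.84 -0.63  1.06  0.65]
```

```bash
python3 - <<'E'
from h import *
c=shot('scene','s17.png');W=cloud(c)
cv2.imwrite('pics/s17c.png',cv2.resize(c['color'][110:280,270:430],None,fx=3.4,fy=3.4,interpolation=3))
m=seg(c,GRN,120)&near(W,(.555,-.315),.06,.04,.11);print(np.median(W[m],0))
E
python3 -m handwheel '-8 0 0 0 0 0 0; -12 0 0 0 0 0 0; -20 0 0 0 0 0 0; -40 0 0 0 0 0 0; -40 0 0 0 0 0 0; -45 0 0 0 0 0 0;0 0 0 0 0 0 0;0 0 0 0 0 0 0'
python3 - <<'E'
from h import *
st()
for n in ['scene','top']:
  c=shot(n,n+'18.png');W=cloud(c)
  m=seg(c,YEL,120)&near(W,(.555,-.135),.06,.05,.11);print(np.median(W[m],0))
  m=seg(c,GRN,120)&near(W,(.555,-.315),.06,.04,.11);print(np.median(W[m],0))
  m=near(W,(.556,-.223),.026,.08,.1);print(m.sum(),W[m].mean(0))
  if n=='scene': cv2.imwrite('pics/s18c.png',cv2.resize(c['color'][110:280,270:430],None,fx=3.4,fy=3.4,interpolation=3))
E
```

```text
[ 0.55323839 -0.31232544  0.08647906]
clock: 18.25
position: [0.5562, -0.1291, 0.2145]
ee_rot: [0.499, 0.501, -0.498, 0.502]
ft_force: [-1.3, -0.0, 0.3]
grip_width: -0.002
t 18.25 p [ 0.5562 -0.1291  0.2145] F [-1.28 -0.02  0.34] g -0.002
[[0.002, 1.0, 0.007], [0.001, 0.007, -1.0], [-1.0, 0.002, -0.001]] [-0.81  0.45  1.25  1.68 -0.44  1.33  0.53]
[ 0.55445196 -0.13518148  0.06841462]
[ 0.55379906 -0.31458772  0.06821953]
203 [ 0.5520064 -0.2258786  0.0881899]
[ 0.55319635 -0.14549077  0.06664849]
[ 0.55460748 -0.31518689  0.06661632]
247 [ 0.55366055 -0.22231671  0.08606953]
```

View pics/s17c.png

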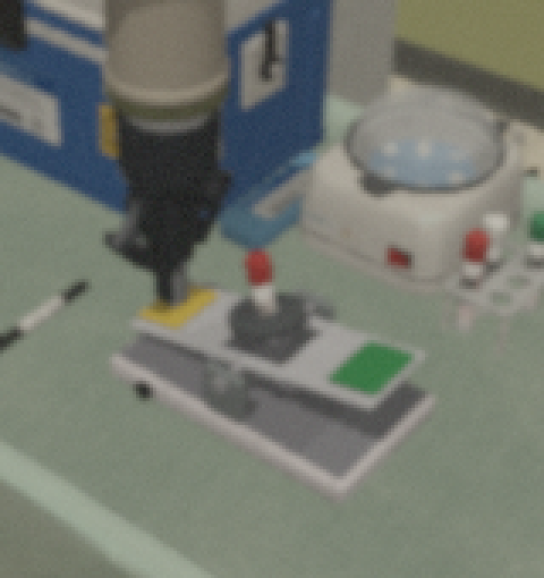

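View pics/s18c.png

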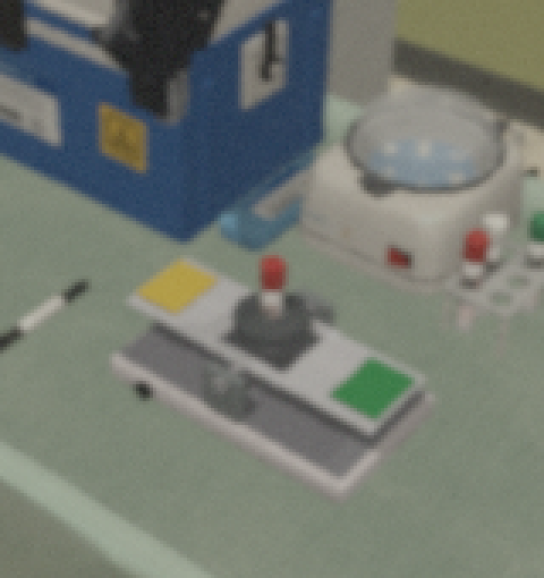

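```bash
python3 -c "
from workcell import hand_in
print(hand_in())"
```

```text
the job is handed in; nothing more can be done
None
```

The red-capped carrier is in the rocker's cup, fully home and upright. Both pads were pressed to their stops and sprang back, and I handed the job in at about 18.4 s of the 64 s allowed.

- **Placing:** I lifted the carrier by its cap and lowered it into the cup until it met a firm seat at about 11 N. I then opened the fingers and rose clear.
- **Rocking check:** I pressed the green pad first, then the yellow, with the fingers shut. The contact force reached about 8 N on green and 14 N on yellow. In the scene camera the opposite pad rose about 18 mm each time, which matches the 0.2 rad stop. The cradle came back level after each press.
- **Last checks:** In the scene camera both pads stood within 0.2 mm of the same height. The collar was 19.9 mm above the pads in the scene camera and 19.5 mm in the top camera; 20 mm is fully home. The arm ended over the yellow end, with the fingertips about 80 mm above the cap's top and touching nothing. The last pictures and camera views showed nothing else moved.
- **Disagreements:** The wrist and top cameras differed by about 3 to 4 mm sideways, so I used the wrist camera for the grasp and the placing. In the last top view the yellow pad's centre read 10 mm off in y, probably because the gripper hid part of it. Its height reading still agreed.

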